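# Hang the stage insert on its twin-peg holder

### The job

Take the microscope stage insert with the grip block out of the slotted stand and hang it up on the twin-peg holder, with both of its holes on both pegs and pushed fully home against the bar, then let go of it. The peg bar is clamped by hand and not quite where it should be, so find the pegs by feel and be gentle: never force the plate against the holder (contact forces, wedging included, must stay below 35 N), and leave everything else on the bench where it is.

Things in the scene. Friction and masses are not known exactly. Their poses are not given: they have to be found in the camera images.
- plate: stage insert to hang up: upright dark steel plate, 160 wide (its y), 110 tall (z), 6 thick (x, its normal), about 0.3 kg, 50 mm opening in the middle, two 13 mm peg holes near the top corners, aluminium grip block on top. Origin: middle of its lower edge, mid-thickness. Front and back are alike; either face may go to the bar. Starts upright in either groove of the stand
- grip (a point): middle of the plate's grip block, the place to take it: block 12 thick (plate x), 40 wide (y), 42 tall (z), standing on the middle of the top edge, from 110 to 152 mm above the plate's lower edge. This point: plate frame 0, 0, 131 mm; axes as the plate's
- hole_a (a point): centre of the peg hole on the plate's +y side, mid-thickness (plate frame: 0, 60, 95 mm); axes as the plate's
- hole_b (a point): centre of the peg hole on the plate's -y side, mid-thickness (plate frame: 0, -60, 95 mm); axes as the plate's
- rack: twin-peg holder, fixed: dark base 120 x 200 x 12 mm (x from -72 to 48), two posts 138 tall behind an aluminium bar (200 long, 16 deep, 20 tall) with two level steel pegs. Origin: on the bench under the middle of the bar's front face; x the way the pegs point (away from the robot), y along the bar, z up. Bar face at x = 0. Nothing stands above the bar. This pose does not follow the bar's offset, see pegs
- pegs (a point): NOMINAL midpoint between the peg tips (holder frame 30, 0, 130 mm; axes as the holder's). Pegs: 10 mm across, 30 long, blunt (1 mm chamfer), nominally at y = +60 and -60. The bar is clamped by hand: bar and pegs together really sit up to 6 mm off along y and up to 6 mm off along z, not measured; level, parallel, x exact. Firm under gentle force. Home: plate's mid-thickness 27 mm behind this point
- stand: white slotted stand, fixed: 130 (x) x 190 (y) mm, two grooves along y at x = -32.5 and +32.5 mm. Groove floor 8 mm above the bench, groove 8 mm wide, its walls rise to 36 mm above the bench; the plate must go 28 mm straight up to come clear. Origin: centre of its underside, z up
- spare: second, plain insert plate in the stand's other groove: dark steel, 160 wide, 75 tall, 6 thick, one 30 hole in the middle, no peg holes and no grip block. Stays where it is (bystander). Origin: centre of its underside; z up
- jar: small amber screw jar, 34 across, 55 tall, between stand and holder (bystander). Origin: centre of its underside; z up
- dish: shallow clear dish, 90 across, 14 tall (bystander). Origin: centre of its underside; z up
- slidebox: grey slide box, 90 x 170 x 35 tall (bystander). Origin: centre of its underside; z up
- dropper: white bottle, 44 across, 100 tall (bystander). Origin: centre of its underside; z up
- canister: brass objective canister, 48 across, 60 tall, near the robot (bystander). Origin: centre of its underside; z up
- tissue: cardboard tissue box, 120 x 120 x 60 tall (bystander). Origin: centre of its underside; z up
Not all that is in view belongs to the job. Of the things that look like the plate, the larger one is meant. What is shaped like the rack but brown or turquoise is not meant.

How it is judged:
On the way, in this order (a step that is already met when the one before it is completed fails the run):
1. the insert is lifted clear of the stand's groove (z of plate in the frame of stand above 0.04 m), for 0.1 s.
2. both holes are threaded onto the pegs, at least 11 mm deep (x of hole_a in the frame of rack between -0.002 and 0.022 m and z of hole_a in the frame of rack between 0.118 and 0.142 m and x of hole_b in the frame of rack between -0.002 and 0.022 m and z of hole_b in the frame of rack between 0.118 and 0.142 m and y of plate in the frame of rack between -0.01 and 0.01 m), for 0.1 s.
At the end, for the whole second after the job is handed in: The insert hangs on both pegs, released and still: both hole centres at x = -2 to 7 mm in the holder's frame (near face within 4 mm of the bar) and 118 to 142 mm above its underside, the plate's middle within 10 mm of the holder's along the bar, upright and square to the holder within 0.10 rad (x of hole_a in the frame of rack between -0.002 and 0.007 m and z of hole_a in the frame of rack between 0.118 and 0.142 m and x of hole_b in the frame of rack between -0.002 and 0.007 m and z of hole_b in the frame of rack between 0.118 and 0.142 m and y of plate in the frame of rack between -0.01 and 0.01 m and angle between plate's own z axis and vertical below 0.1 rad and angle between the x axis of plate and the x axis of rack, either way round below 0.1 rad and linear speed of plate below 0.02 m/s and contact force between the fingers and plate below 0.1 N); the robot touches nothing.
It fails at once if the insert is forced against the holder (more than 35 N) (contact force between plate and rack above 35 N).
It fails at once if the robot is forced against the holder (more than 35 N) (contact force between any of the arm, the fingers and rack above 35 N).
It fails at once if a bystander is moved more than 20 mm (distance of any of spare, jar, dish, slidebox, dropper, canister, tissue from where it was at the start of the episode above 0.02 m).
It also fails if it takes over 64 s, if anything falls off the work surface, if the arm or the gripper's body presses on something with over 40 N, if the wrist force passes 120 N, or if a joint passes its speed limit or range.

### The arm

A 6-joint arm with a two-finger parallel gripper is mounted at the origin on the work surface. World frame = base frame: x ahead of the robot, y to its left, z up, the work surface at z = 0. Lengths are in m, angles in rad, forces in N, time in s.
With the tool pointing down it reaches from about 0.275 to 0.85 m from the base axis. Payload 19 kg.
Tool frame: the origin (TCP) lies midway between the tips of the shut fingers; the grasp point (between the pads) lies 19 mm behind it; z points along the fingers, y is the direction in which the jaws open and shut (so a half turn about z gives the same grasp; the last joint's range is limited). The gripper opens to 85 mm and grips with 20 to 120 N. Pads are 22 mm wide; open, the fingers measure 114 mm over their backs; the gripper's body (76 mm by 85 mm) begins 54 mm behind the grasp point. The pads swing forward as they close: fully open they stand 13 mm farther back than shut.
Start: joints at [1.088, 0.15, 1.437, -0, 1.554, -0.134], TCP at [0.197, 0.54, 0.231] pointing down, gripper open.
Joint ranges: [-2.8, 2.8], [-0.68, 2.1], [0.12, 2.68], [-1.39, 4.53], [0.16, 2.79], [-2.81, 2.81]. Speed limits (rad/s): [1.89, 1.89, 2.22, 3.01, 3.01, 3.01].

### API

Orientations are given as a unit quaternion [w, x, y, z].
In Python, from station import get_obs, cams, job gives the robot as it stands. The module is installed in compiled form; this text tells all that it offers.
- The arm moves only by the shell command python3 -m pendant 'ROWS' [FORCE]. ROWS is JSON, a list of rows, each a list of 3 entries, a list of its own where there are three numbers: the opening in per cent of the stroke, from 0 (shut) to 100 (fully open), then the shift along the world's x, y, z in mm, then the turn, a rotation vector about the world's x, y, z in degrees. In form: [[gripper, [x, y, z], [ax, ay, az]], ...]. A call has 1 to 10 rows; each row is the pose to reach, as a shift and turn from the pose measured when the call began; what a row does not reach only later rows make up. A row lasts 1/10 s, in which the tool goes at most 50 mm and 8.59 degrees, less where a joint would pass 70% of its speed; a pose out of reach is approached as far as the arm can. A call with a gripper value outside its range is refused whole. The fingers move at their own pace and stop on an object; FORCE is the grip in N (left out, the last holds). Time passes only in rows, so rows that repeat a pose let the fingers close. It gives the time, the measured TCP pose, the force and the opening at its end, in the units of the state.
- get_obs(): the state, without advancing time (a new reading comes with each control period).
- cams.camera(name): name is "side" or "top"; returns a dict with "img" (480x640x3 uint8, red, green, blue), "range_z" (480x640 float32, m along the optical axis (not along the pixel's ray), 0 where there is no reading), "vfov" (degrees; the focal length in pixels is half the picture's height over the tangent of half this angle, whatever the lens; pixels are square), "cx", "cy" (the principal point, pixels), "R" (3x3) and "t" (3): a world point X has camera coordinates R X + t. Camera axes: x right, y down, z forward; pixel columns grow to the right and rows downward; lengths in m; the calibration is good to about 2 mm. A picture is of the moment at which its call begins.
- job.job_done(): hands the job in, once; it reports no verdict.
The state is a dict: "t": time; "joint_positions": joint angles; "joint_velocities": joint speeds; "tau": joint torques, N m; "position": TCP position; "tcp_rot": TCP orientation; "wrist_force": force on the tool from outside, world axes, zero at the start; "torque": the same for the moment, N m; "gripper_width": opening from 0.0 (shut) to 1.0 (fully open).
Only numpy, scipy, OpenCV 4.12 (cv2) and the standard library are available. Lean on these libraries where they do the work, as an engineer would, in place of code of your own. Each camera call takes 0.05 s, during which the arm holds its last target.

## Working session

There is one attempt and no reset: what is moved stays moved. The work goes in short steps, Python scripts to look and compute and a shell command to move; the robot and the scene stay as the last step left them, time stands still between calls to the robot, and variables do not carry over. Pictures are saved under pics/ and viewed, and the job is handed in when it is done.

```bash
mkdir -p pics; cat > h.py <<'E'
import numpy as np,cv2
from station import get_obs,cams,job
def snap(n,tag):
    c=cams.camera(n); np.savez(f'pics/{tag}.npz',**c)
    cv2.imwrite(f'pics/{tag}.png',c['img'][:,:,::-1]); return c
def load(tag): return dict(np.load(f'pics/{tag}.npz'))
def f(c): return 240/np.tan(np.radians(float(c['vfov']))/2)
def pt(c,u,v,z=None):
    if z is None: z=float(c['range_z'][int(v),int(u)])
    X=np.array([(u-c['cx'])/f(c)*z,(v-c['cy'])/f(c)*z,z]); return c['R'].T@(X-c['t'])
def onz(c,u,v,h):
    d=c['R'].T@np.array([(u-c['cx'])/f(c),(v-c['cy'])/f(c),1]); o=-c['R'].T@c['t']
    return o+d*(h-o[2])/d[2]
def px(c,X):
    Y=c['R']@np.array(X)+c['t']; return Y[0]/Y[2]*f(c)+c['cx'],Y[1]/Y[2]*f(c)+c['cy']
def cloud(c):
    v,u=np.mgrid[0:480,0:640]; z=c['range_z'].astype(float)
    X=np.stack([(u-c['cx'])/f(c)*z,(v-c['cy'])/f(c)*z,z],-1)-c['t']; W=X@c['R']; W[z==0]=np.nan; return W
def crop(tag,u0,v0,w,h,s,out):
    i=cv2.imread(f'pics/{tag}.png')[v0:v0+h,u0:u0+w]; cv2.imwrite(f'pics/{out}.png',cv2.resize(i,None,fx=s,fy=s,interpolation=cv2.INTER_CUBIC))
E
python3 -c "
from h import *
for n in('top','side'):
    c=snap(n,n+'0'); print(n,c['vfov'],c['cx'],c['cy'],-c['R'].T@c['t'],c['R'])
print(get_obs())"
```

```text
top 52.2497782645038 323.06067495702416 242.80698199073902 [ 0.27059133 -0.04931706  1.46680671] [[ 0.01081504 -0.99991249 -0.0076184 ]
 [-0.98142367 -0.00915499 -0.19163447]
 [ 0.19154796  0.00954941 -0.9814368 ]]
side 55.003233414780105 318.72103871208 236.3620279305024 [ 0.08388384 -0.70016372  0.89374062] [[ 0.82290998 -0.56784329 -0.01931765]
 [-0.40723892 -0.56577344 -0.7169776 ]
 [ 0.3962015   0.59787491 -0.6968285 ]]
{'t': 0.1, 'joint_positions': array([ 1.08796242e+00,  1.50918002e-01,  1.43793884e+00, -1.85142173e-05,
        1.55382203e+00, -1.34002138e-01]), 'joint_velocities': array([-0.00118003, -0.00214473, -0.00247705, -0.00035673, -0.0004312 ,
        0.00034368]), 'tau': array([ 5.44889364e-03, -7.14377117e+01, -5.71797323e+01, -2.17018223e-04,
        7.04986553e-03,  8.53775555e-05]), 'position': array([0.19645568, 0.54016004, 0.23076009]), 'tcp_rot': array([-1.56042047e-04,  1.73532727e-01,  9.84827953e-01, -5.20289940e-04]), 'wrist_force': array([0.44453182, 0.10494951, 0.27460487]), 'torque': array([ 0.00720294, -0.01901215,  0.02350022]), 'gripper_width': 0.999892471617092}
```

View pics/top0.png

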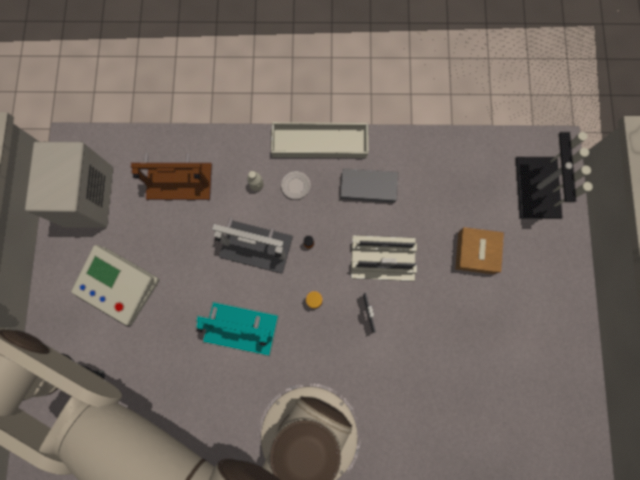

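View pics/side0.png

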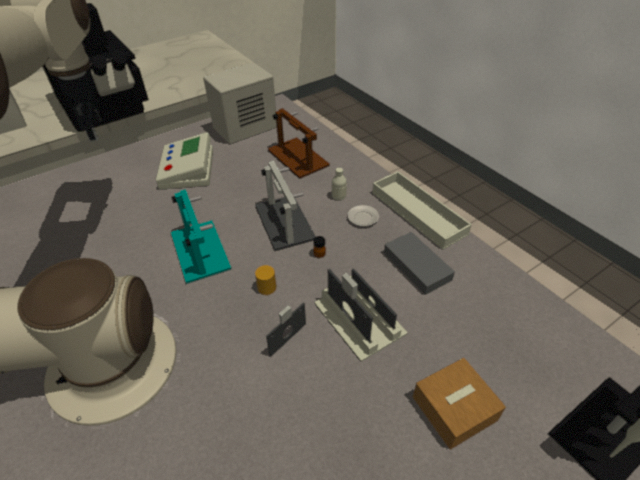

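Candidates for the plate:
- The stand's near-groove insert with a grip block (top ~384,262; side ~350,290).
- The plain spare in the far groove (top ~385,243; side ~375,295).
- A small lookalike with a block, standing free (top ~368,313; side ~287,325).

Candidates for the holder are grey/dark (top 252,245), brown (175,180) and turquoise (238,328). I'm choosing the stand insert with the block and the grey holder, and checking both in crops.

```bash
python3 -c "
from h import *
crop('top0',340,225,90,65,8,'ct1'); crop('top0',200,210,110,70,7,'ct2')
crop('side0',300,255,120,110,6,'cs1');crop('side0',240,150,100,105,6,'cs2')"
```

```text
(no output)
```

View pics/ct1.png

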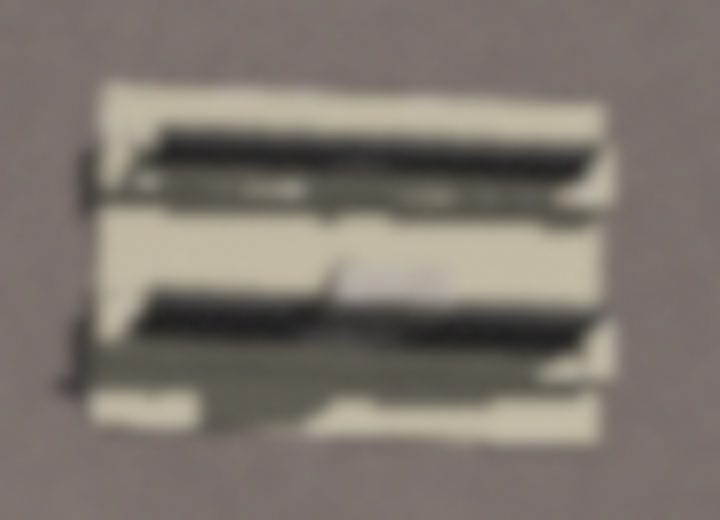

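View pics/ct2.png

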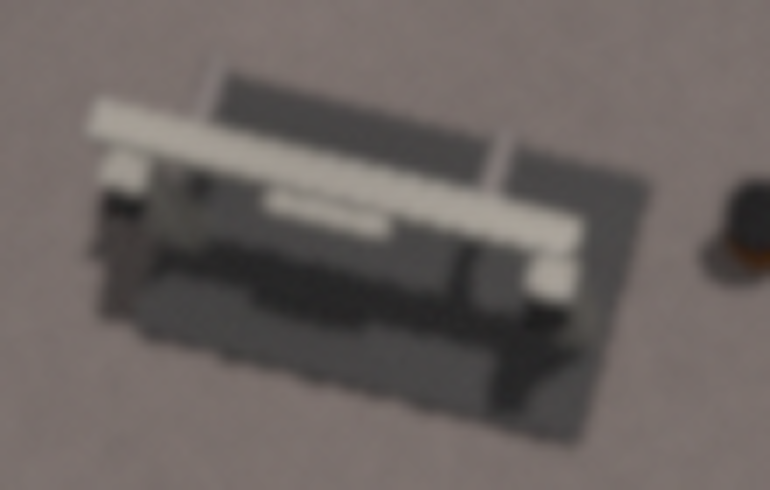

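View pics/cs1.png

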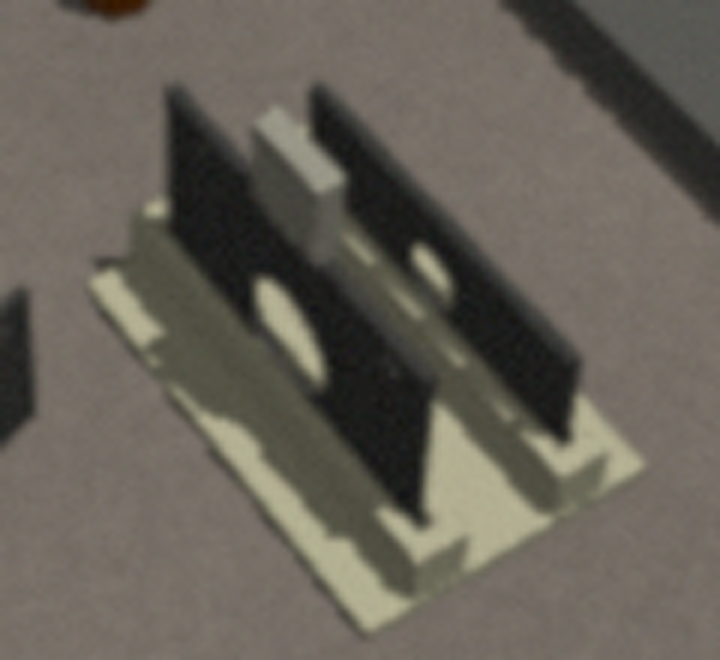

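View pics/cs2.png

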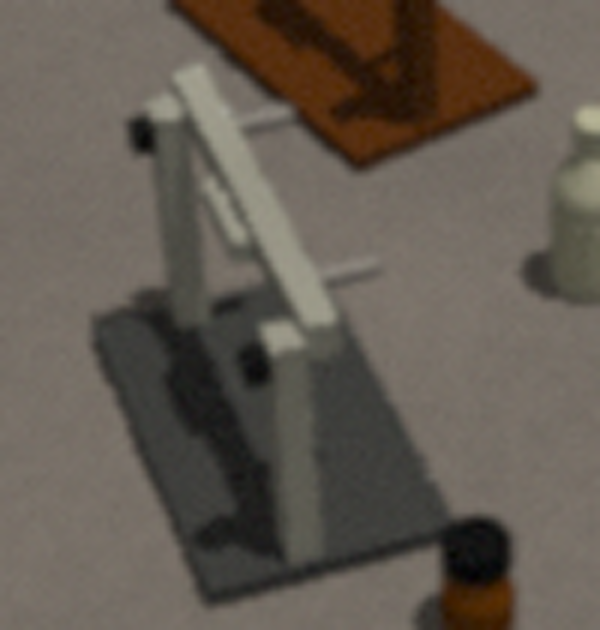

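The crops confirm it: the plate with the grip block is in the near groove (top ~389,260) and the dark-base holder has two pegs pointing away from the robot. Now I'll measure them.

```bash
python3 -c "
from h import *
np.set_printoptions(precision=4,suppress=True)
a=load('top0');s=load('side0')
print('rack base corners')
for u,v in[(232.9,220.7),(292.6,236),(282.6,273.1),(220,257.1)]: print(onz(a,u,v,.012))
for u,v in[(240+95/6,150+315/6),(240+205/6,150+600/6),(240+450/6,150+520/6)]: print('s',onz(s,u,v,.012))
# stand corners z? 
for n,c in(('t',a),('s',s)):
    W=cloud(c); 
    def rep(nm,m):
        p=W[m]; 
        if len(p)<5: print(n,nm,len(p)); return
        q=p[:,:2]; r=cv2.minAreaRect((q*1000).astype(np.float32)); print(n,nm,len(p),np.median(p,0),'rect',np.round(r[0],1),np.round(r[1],1),round(r[2],2),'z',np.percentile(p[:,2],[5,95]))
    x,y,z=W[...,0],W[...,1],W[...,2]
    b=onz(a,389,260,.16); 
    rep('block',(abs(x-b[0])<.04)&(abs(y-b[1])<.05)&(z>.15)&(z<.175))
    rep('plate',(abs(x-b[0])<.03)&(abs(y-b[1])<.1)&(z>.045)&(z<.13))
    k=onz(a,252,238,.14)
    rep('bar',(abs(x-k[0])<.07)&(abs(y-k[1])<.13)&(z>.132)&(z<.16))
    rep('base',(abs(x-k[0])<.15)&(abs(y-k[1])<.15)&(z>.006)&(z<.018))
    rep('standall',(abs(x-b[0]-.03)<.11)&(abs(y-b[1])<.13)&(z>.004)&(z<.04))
"
```

```text
rack base corners
[0.6209 0.2415 0.012 ]
[0.5747 0.0576 0.012 ]
[0.461 0.085 0.012]
[0.5077 0.2753 0.012 ]
s [0.5153 0.2852 0.012 ]
s [0.4589 0.0829 0.012 ]
s [0.5763 0.0613 0.012 ]
t block 74 [ 0.4801 -0.2152  0.1592] rect [ 480.3 -215. ] [38.3 11.9] 88.7 z [0.1549 0.1638]
t plate 286 [ 0.4786 -0.2114  0.0998] rect [ 479.  -215.7] [160.8   9.5] 88.15 z [0.0538 0.1219]
t bar 670 [0.547  0.1716 0.1424] rect [551.1 171.2] [202.6  71. ] 76.21 z [0.1342 0.1487]
t base 2031 [0.5315 0.1658 0.0116] rect [541.1 160.4] [296.8 299.6] 89.94 z [0.0066 0.0163]
t standall 2226 [ 0.5135 -0.2111  0.0095] rect [ 509.9 -215.7] [219.9 258. ] 0.17 z [0.0044 0.0376]
s block 129 [ 0.4769 -0.2152  0.1588] rect [ 478.9 -214.5] [40.7 14.7] 89.02 z [0.1517 0.1617]
s plate 1017 [ 0.4765 -0.2278  0.0919] rect [ 477.5 -212.9] [163.4  13.6] 89.41 z [0.0503 0.1209]
s bar 565 [0.543  0.1612 0.1424] rect [550.1 174.6] [207.5  72.1] 76.33 z [0.1335 0.1469]
s base 1608 [0.532  0.1528 0.012 ] rect [547.3 158.2] [258.2 255.3] 24.8 z [0.0087 0.0152]
s standall 2590 [ 0.4736 -0.2488  0.0169] rect [ 498.6 -216.1] [250.8 199.4] 88.7 z [0.0057 0.0376]
```

```bash
python3 -c "
from h import *
crop('top0',205,215,85,40,9,'ct3'); crop('side0',255,155,55,65,9,'cs3')"
```

```text
(no output)
```

View pics/ct3.png

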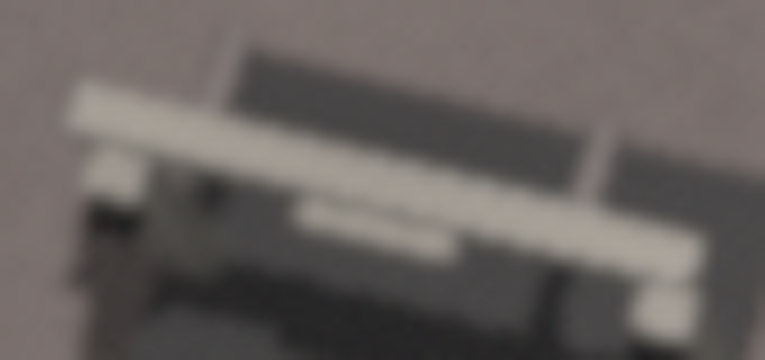

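View pics/cs3.png

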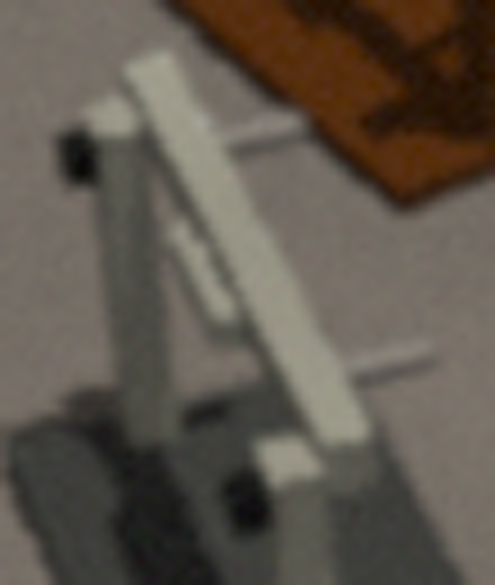

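```bash
cat > fit.py <<'E'
from h import *
from scipy.optimize import least_squares
np.set_printoptions(precision=4,suppress=True)
a=load('top0');s=load('side0')
T=lambda u,v:((u+.5)/9-.5+205,(v+.5)/9-.5+215)
S=lambda u,v:((u+.5)/9-.5+255,(v+.5)/9-.5+155)
# model pts in bar frame (x,y,z rel. peg axis height)
obs=[(a,T(80,82),(0,.1,.01)),(a,T(705,238),(0,-.1,.01)),(a,T(233,35),(.03,.06,0)),(a,T(604,127),(.03,-.06,0)),
(s,S(125,68),(-.016,.1,.01)),(s,S(175,55),(0,.1,.01)),(s,S(368,435),(0,-.1,.01)),(s,S(318,447),(-.016,-.1,.01)),
(s,S(303,124),(.03,.06,0)),(s,S(432,350),(.03,-.06,0))]
B=lambda u,v:((u+.5)/7-.5+200,(v+.5)/7-.5+210)
S6=lambda u,v:((u+.5)/6-.5+240,(v+.5)/6-.5+150)
base=[(a,B(230,75),(.048,.1,.012)),(a,B(648,182),(.048,-.1,.012)),(a,B(578,442),(-.072,-.1,.012)),
(s,S6(95,320),(-.072,.1,.012)),(s,S6(207,590),(-.072,-.1,.012)),(s,S6(450,515),(.048,-.1,.012))]
def model(p,m):
    c,d=np.cos(p[2]),np.sin(p[2]); return np.array([p[0]+c*m[0]-d*m[1],p[1]+d*m[0]+c*m[1],p[3]+m[2]])
def run(o,p0,fixz=False):
    g=lambda p:np.concatenate([np.array(px(c,model(p,m)))-uv for c,uv,m in o])
    if fixz:
        r=least_squares(lambda q:g(np.r_[q,0]),p0[:3])
    else: r=least_squares(g,p0)
    print(r.x,np.degrees(r.x[2]));print(np.round(r.fun.reshape(-1,2),2)); return r.x
p=run(obs,[.55,.165,-.24,.13])
run([o for o in obs if o[0] is a],[.55,.165,-.24,.13]);run([o for o in obs if o[0] is s],[.55,.165,-.24,.13])
print('base');q=run(base,[.55,.165,-.24,0],True)
c,d=np.cos(q[2]),np.sin(q[2]);print('bar offset in base',np.array([[c,d],[-d,c]])@(p[:2]-q[:2]))
E
python3 fit.py
```

```text
[ 0.5559  0.1721 -0.2465  0.1353] -14.124226405617513
[[-0.18 -0.18]
 [-0.33  0.36]
 [ 0.41 -0.7 ]
 [ 0.32 -0.37]
 [-0.45 -0.51]
 [-0.54 -0.3 ]
 [ 0.5   0.03]
 [ 0.02  0.22]
 [-0.04  0.37]
 [-0.35  0.48]]
[ 0.556   0.1727 -0.2374  0.1321] -13.601332531149536
[[-0.19  0.38]
 [-0.32  0.25]
 [ 0.3  -0.29]
 [ 0.22 -0.35]]
[ 0.5617  0.1818 -0.2502  0.1268] -14.335396652782196
[[ 0.   -0.37]
 [-0.13 -0.14]
 [ 0.41 -0.23]
 [-0.01 -0.07]
 [ 0.17  0.48]
 [-0.45  0.35]]
base
[ 0.5554  0.1665 -0.2556] -14.644215552787623
[[-2.56 -1.58]
 [ 0.48 -0.15]
 [-0.53  0.55]
 [-0.23  0.78]
 [-0.4   0.75]
 [ 1.27  1.98]]
bar offset in base [-0.0009  0.0056]
```

```bash
python3 -m pendant '[[100,[28,-75,5],[0,0,-7]],[100,[56,-150,10],[0,0,-14]],[100,[84,-225,15],[0,0,-21]],[100,[112,-300,20],[0,0,-28]],[100,[140,-375,25],[0,0,-35]],[100,[168,-450,30],[0,0,-42]],[100,[196,-525,30],[0,0,-49]],[100,[224,-600,30],[0,0,-56]],[100,[252,-675,30],[0,0,-63]],[100,[283,-755,30],[0,0,-71]]]' 80; python3 -m pendant '[[100,[100,-270,15],[0,0,-20]],[100,[100,-270,15],[0,0,-20]],[100,[100,-270,15],[0,0,-20]],[100,[100,-270,15],[0,0,-20]]]'; python3 -c "
from h import *
W=cloud(load('top0'));x,y,z=W[...,0],W[...,1],W[...,2]
for t in('top0','side0'):
  c=load(t);W=cloud(c);x,y,z=W[...,0],W[...,1],W[...,2]
  m=(abs(x-.479)<.02)&(abs(y+.215)<.075)&(z>.06)&(z<.125);p=W[m]
  k=np.polyfit(p[:,1],p[:,0],1);print(t,'yaw',-np.degrees(k[0]),np.polyval(k,-.215),m.sum())
  ks=cv2.fitLine(p[:,:2].astype(np.float32),cv2.DIST_HUBER,0,.001,.001).ravel();print(ks)
"
```

```text
t: 1.1
position: [0.3707, 0.0722, 0.2554]
tcp_rot: [-0.0, 0.715, 0.699, -0.0]
wrist_force: [2.1, 0.9, -0.4]
gripper_width: 0.994
t: 1.5
position: [0.4397, -0.1155, 0.2657]
tcp_rot: [-0.0, 0.826, 0.563, 0.0]
wrist_force: [1.0, 0.9, 0.4]
gripper_width: 1.003
top0 yaw -1.9402197844536337 0.4787244228208526 223
[ 0.03356644  0.9994365   0.47741383 -0.23135394]
side0 yaw -1.9462299644825227 0.47681631858340073 758
[ 0.03270992  0.99946487  0.4762266  -0.22511373]
```

```bash
python3 -m pendant '[[100,[20,-50,-30],[0,0,8]],[100,[40,-99,-60],[0,0,16]],[100,[40,-99.5,-80],[0,0,19.7]],[100,[40,-99.5,-80],[0,0,19.7]],[100,[40,-99.5,-80],[0,0,19.7]]]'; python3 -c "
from h import *
snap('top','t1');s=snap('side','s1');o=get_obs();print(o['position'],o['tcp_rot'],o['wrist_force'])
crop('t1',330,200,100,90,7,'ct4');crop('s1',290,200,130,150,4,'cs4')"
```

```text
t: 2.0
position: [0.4793, -0.2149, 0.1853]
tcp_rot: [-0.001, 0.718, 0.696, -0.0]
wrist_force: [-0.1, 0.4, 0.3]
gripper_width: 0.995
[ 0.47990626 -0.21449122  0.18704463] [5.31406248e-04 7.17900233e-01 6.96145737e-01 2.92338132e-04] [-0.82089815 -1.19990689  0.26280589]
```

View pics/cs4.png

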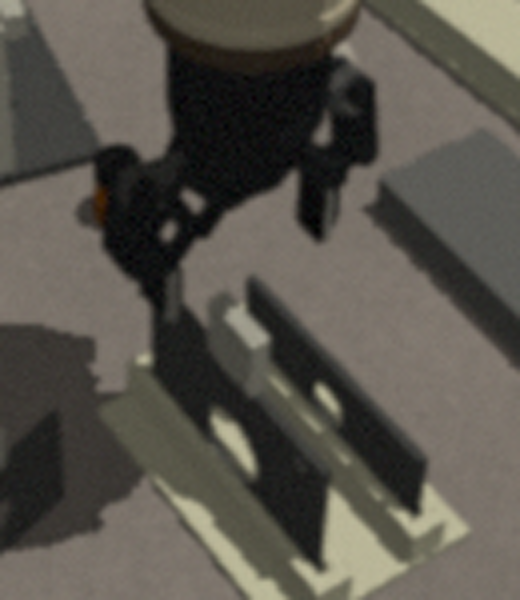

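View pics/ct4.png

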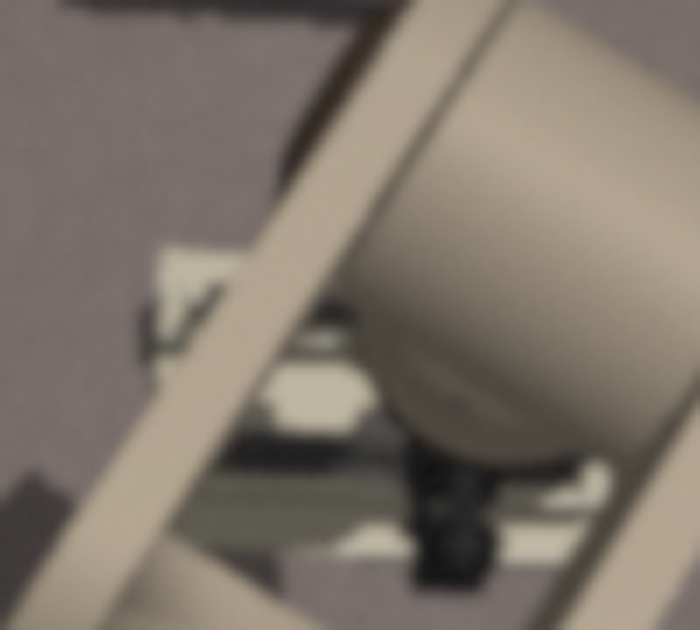

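The side view shows the jaws straddling the block (crop 240,340), square to the plate. Descending and closing.

```bash
python3 -m pendant '[[100,[0,0,-25],[0,0,0]],[100,[0,0,-48],[0,0,0]],[100,[0,0,-59],[0,0,0]],[100,[0,0,-59],[0,0,0]],[40,[0,0,-59],[0,0,0]],[20,[0,0,-59],[0,0,0]]]' 40;  python3 -m pendant '[[5,[0,0,0],[0,0,0]],[0,[0,0,0],[0,0,0]],[0,[0,0,0],[0,0,0]],[0,[0,0,0],[0,0,0]],[0,[0,0,0],[0,0,0]],[0,[0,0,0],[0,0,0]]]' 40; python3 -c "
from h import *
o=get_obs();print(o['position'],o['wrist_force'],o['torque'],o['gripper_width'])"
```

```text
t: 2.7
position: [0.4804, -0.2147, 0.1295]
tcp_rot: [0.001, 0.718, 0.696, 0.001]
wrist_force: [0.6, -0.8, -0.4]
gripper_width: 0.694
t: 3.3
position: [0.4806, -0.2148, 0.1299]
tcp_rot: [0.002, 0.718, 0.696, 0.001]
wrist_force: [-0.1, 0.3, 6.2]
gripper_width: 0.136
[ 0.48062535 -0.21477314  0.12988135] [-0.14255849  0.33964546  6.19109459] [ 0.07743553  0.07169527 -0.03055878] 0.1357797162238557
```

```bash
python3 -m pendant '[[0,[0,0,0],[0,0,0]],[0,[0,0,0],[0,0,0]],[0,[0,0,8],[0,0,0]],[0,[0,0,20],[0,0,0]],[0,[0,0,40],[0,0,0]],[0,[0,0,70],[0,0,0]],[0,[0,0,100],[0,0,0]],[0,[0,0,130],[0,0,0]],[0,[0,0,130],[0,0,0]],[0,[0,0,130],[0,0,0]]]' 90; python3 -c "
from h import *
s=snap('side','s2');o=get_obs();print(o['position'],o['tcp_rot'],o['wrist_force'],o['torque'],o['gripper_width'])
"
```

```text
t: 4.3
position: [0.4806, -0.2148, 0.2605]
tcp_rot: [0.002, 0.718, 0.696, 0.001]
wrist_force: [-0.1, -0.1, -3.7]
gripper_width: 0.126
[ 0.48036871 -0.21461255  0.25949326] [1.46688019e-03 7.17874449e-01 6.96170844e-01 5.27775198e-04] [ 0.37136459 -0.71407252 -3.23966782] [-0.00941514 -0.02732578 -0.01039118] 0.12594501318355208
```

View pics/s2.png

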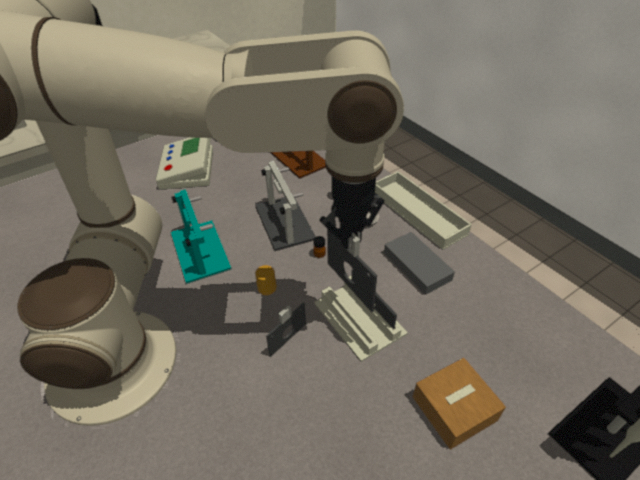

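```bash
python3 -c "
from h import *
np.set_printoptions(precision=3,suppress=True)
a=load('top0');s=load('side0')
print('dropper',onz(a,254,174,.1),onz(s,339,171,.1),'jar',onz(a,308,241,.055),'dish',onz(a,296,185,.014))
R=np.array([[.9698,.244],[-.244,.9698]])
for n,p in(('dropper',onz(a,254,174,.1)),('dish',onz(a,296,185,.014)),('jar',onz(a,308,241,.055))): print(n,'rack',R@(p[:2]-[.556,.172]))
"
python3 -m pendant '[[0,[15,37,20],[0,0,-2]],[0,[30,75,30],[0,0,-4]],[0,[45,115,30],[0,0,-6]],[0,[60,155,30],[0,0,-8]],[0,[75,195,30],[0,0,-10]],[0,[90,235,30],[0,0,-12]],[0,[105,275,30],[0,0,-12.3]],[0,[120,315,30],[0,0,-12.3]],[0,[134,345,30],[0,0,-12.3]],[0,[139,373,30],[0,0,-12.3]]]'
```

```text
dropper [0.741 0.169 0.1  ] [0.737 0.17  0.1  ] jar [0.551 0.009 0.055] dish [0.736 0.051 0.014]
dropper rack [ 0.178 -0.048]
dish rack [ 0.145 -0.162]
jar rack [-0.045 -0.157]
t: 5.35
position: [0.6197, 0.1601, 0.2875]
tcp_rot: [0.001, 0.788, 0.616, -0.001]
wrist_force: [0.6, -0.4, -3.3]
gripper_width: 0.124
```

```bash
python3 -m pendant '[[0,[-10,-1.5,-40],[0,0,0]],[0,[-10,-1.5,-80],[0,0,0]],[0,[-10,-1.5,-115],[0,0,0]],[0,[-10,-1.5,-126.5],[0,0,0]],[0,[-10,-1.5,-126.5],[0,0,0]],[0,[-10,-1.5,-126.5],[0,0,0]]]'; python3 -c "
from h import *
a=snap('top','t3');s=snap('side','s3');o=get_obs();print(o['position'],o['tcp_rot'],o['wrist_force'],o['torque'])
crop('s3',240,130,110,110,6,'cs5');crop('t3',200,180,100,70,7,'ct5')"
```

```text
t: 5.95
position: [0.6103, 0.1586, 0.1625]
tcp_rot: [0.001, 0.788, 0.615, -0.0]
wrist_force: [0.9, 0.1, -2.3]
gripper_width: 0.127
[0.61053127 0.15864881 0.16299923] [1.49331968e-03 7.88157996e-01 6.15471076e-01 3.12802321e-04] [-0.82330126  0.18552    -2.87498851] [-0.008522    0.01794826 -0.01663095]
```

View pics/cs5.png

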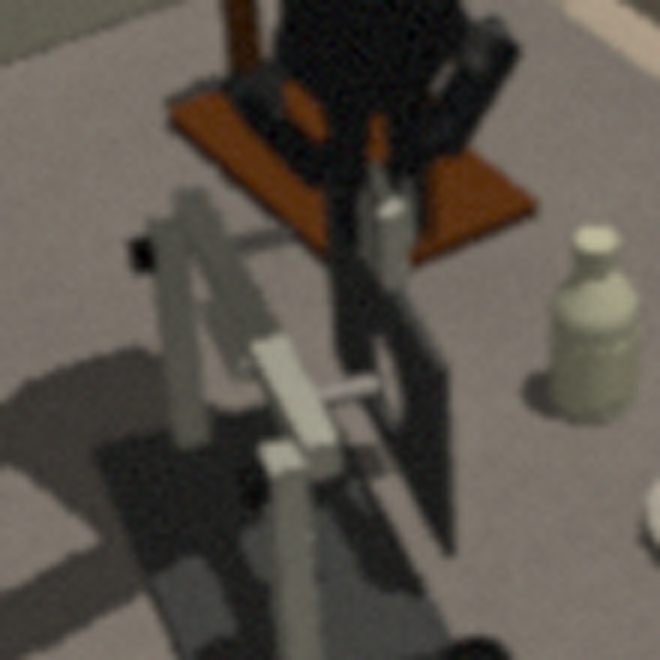

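View pics/ct5.png

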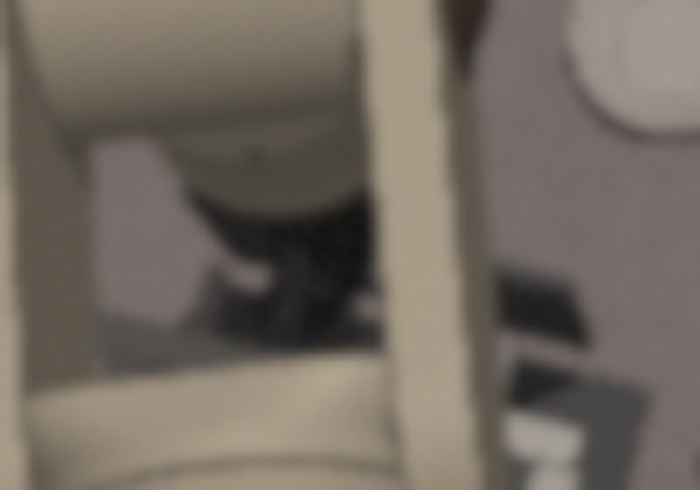

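```bash
python3 -c "
from h import *
a=load('t3');s=load('s3');y=np.radians(-13.95);c,d=np.cos(y),np.sin(y)
P=lambda x,yy,z,o=(.6105,.1586,.041):(o[0]+c*x-d*yy,o[1]+d*x+c*yy,o[2]+z)
S6=lambda u,v:((u+.5)/6-.5+240,(v+.5)/6-.5+130)
T7=lambda u,v:((u+.5)/7-.5+200,(v+.5)/7-.5+180)
for m,o in(((.003,-.08,.11),(447,366)),((.003,-.08,0),(452,553))): print(px(s,P(*m)),S6(*o))
for m,o in(((.003,-.08,.11),(576,290)),((-.003,-.08,.11),(588,345))): print('top',px(a,P(*m)),T7(*o))
# pegs in rack model
R=lambda x,yy,z:P(x,yy,z,(.5559,.1721,.1353))
for m,o in(((.03,-.06,0),(378,383)),((0,-.1,.01),(333,440)),((.03,.06,0),(292,236))): print('rk',px(s,R(*m)),S6(*o))
for v in range(186,196): print(v,s['img'][v,293:306].sum(1))
crop('s3',285,165,45,60,12,'cs6')
"
```

```text
(np.float64(315.2570375439463), np.float64(190.9762100256772)) (314.0833333333333, 190.58333333333334)
(np.float64(316.2429213196364), np.float64(222.51902013783192)) (314.9166666666667, 221.75)
top (np.float64(281.14750702268594), np.float64(218.76271127065874)) (281.8571428571429, 221.0)
top (np.float64(280.5676973970245), np.float64(220.80460208973483)) (283.57142857142856, 228.85714285714286)
rk (np.float64(302.2514596069825), np.float64(193.89905382835633)) (302.5833333333333, 193.41666666666666)
rk (np.float64(296.0558847313139), np.float64(202.89718604407994)) (295.0833333333333, 202.91666666666669)
rk (np.float64(288.10372828287456), np.float64(168.70911029795695)) (288.25, 168.91666666666666)
186 [354 331 238 116  87  76  77  89 120 172 195 137  98]
187 [356 335 245 131  76  89  79  88 106 186 227 162  97]
188 [346 335 264 148 100  74  79  77 106 183 271 222 137]
189 [352 339 284 184 100  83  85  80 100 180 289 277 174]
190 [349 341 326 232 126  78  72  82  97 168 296 320 224]
191 [348 348 337 270 164 102  92 120 129 182 287 325 240]
192 [343 346 344 320 242 198 219 253 268 255 268 316 259]
193 [347 347 359 348 330 335 366 384 387 353 296 311 297]
194 [368 376 396 404 395 397 400 383 371 339 277 313 318]
195 [407 400 399 382 358 342 322 288 270 239 208 305 334]
```

View pics/cs6.png

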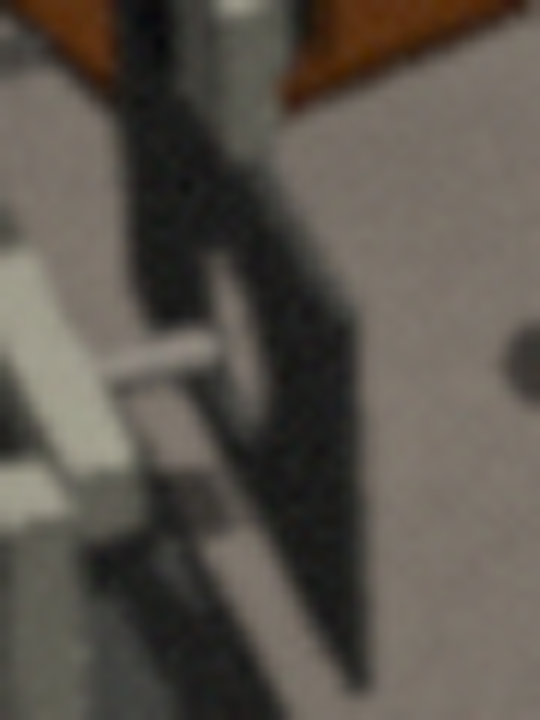

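```bash
python3 -c "
from h import *
crop('t3',265,210,35,40,16,'ct6')"
```

```text
(no output)
```

View pics/ct6.png

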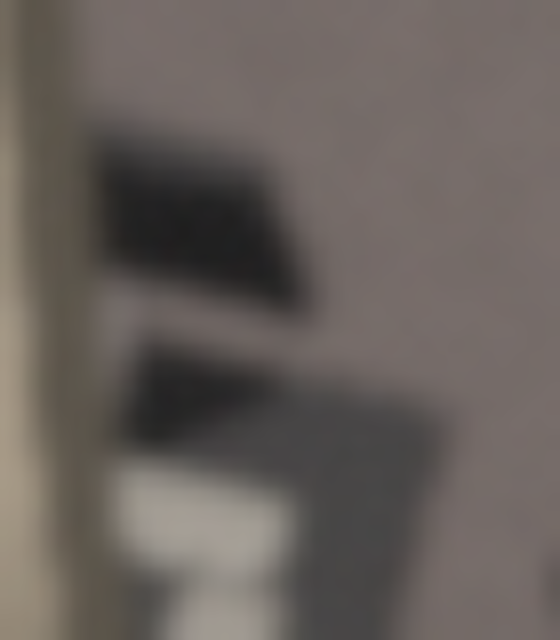

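```bash
cat >> fit.py <<'E'
print('---- corrected')
o2=[(c,(uv[0]+(1.2 if c is s else 0),uv[1]+(.6 if c is s else 0)),m) for c,uv,m in obs]
p=run(o2,[.55,.165,-.24,.13])
p=run([o for o in o2 if not(o[0] is a and o[2][2]==0)],[.55,.165,-.24,.13])
t3=load('t3');y=np.radians(-13.95)
print(px(t3,model([.6105,.1586,y,.041],(-.003,-.08,0))),(283.9-.0,229.4))
E
python3 fit.py | sed -n '/corrected/,$p'
```

```text
---- corrected
[ 0.5583  0.1721 -0.2464  0.1319] -14.120289478748248
[[ 0.16 -0.71]
 [-0.18 -0.23]
 [ 0.69 -1.21]
 [ 0.49 -0.91]
 [-0.82 -0.39]
 [-0.92 -0.19]
 [ 0.16  0.11]
 [-0.3   0.3 ]
 [-0.45  0.48]
 [-0.74  0.57]]
[ 0.5587  0.1713 -0.2486  0.1325] -14.242915117805875
[[ 0.41 -0.99]
 [ 0.05 -0.36]
 [-0.49 -0.51]
 [-0.58 -0.3 ]
 [ 0.39  0.05]
 [-0.08  0.23]
 [-0.13  0.39]
 [-0.48  0.51]]
(np.float64(283.9872920960305), np.float64(229.48846056936287)) (283.9, 229.4)
```

```bash
python3 -m pendant '[[0,[-6.8,1.7,-2],[0,0,0]],[0,[-13.6,3.4,-2],[0,0,0]],[0,[-13.6,3.4,-2],[0,0,0]],[0,[-13.6,3.4,-2],[0,0,0]]]';python3 -m pendant '[[0,[-1.5,0.4,0],[0,0,0]],[0,[-2.9,0.7,0],[0,0,0]],[0,[-2.9,0.7,0],[0,0,0]]]';python3 -m pendant '[[0,[-1,0.25,0],[0,0,0]],[0,[-2,0.5,0],[0,0,0]],[0,[-2,0.5,0],[0,0,0]]]'
```

```text
t: 6.45
position: [0.5968, 0.1622, 0.1615]
tcp_rot: [0.002, 0.788, 0.616, 0.001]
wrist_force: [0.4, 0.5, -2.3]
gripper_width: 0.124
t: 6.75
position: [0.5938, 0.1629, 0.1615]
tcp_rot: [0.002, 0.788, 0.616, 0.001]
wrist_force: [-0.6, -0.3, -2.5]
gripper_width: 0.126
t: 7.05
position: [0.5917, 0.1634, 0.1614]
tcp_rot: [0.002, 0.788, 0.616, 0.001]
wrist_force: [-0.1, 0.2, -3.2]
gripper_width: 0.125
```

```bash
for i in 1 2 3; do :; done; python3 -m pendant '[[0,[-1,0.25,0],[0,0,0]],[0,[-2,0.5,0],[0,0,0]],[0,[-2,0.5,0],[0,0,0]]]';python3 -m pendant '[[0,[-1,0.25,0],[0,0,0]],[0,[-1,0.25,0],[0,0,0]]]';python3 -m pendant '[[0,[-1,0.25,0],[0,0,0]],[0,[-1,0.25,0],[0,0,0]]]'
```

```text
t: 7.35
position: [0.5896, 0.164, 0.1615]
tcp_rot: [0.002, 0.788, 0.616, 0.001]
wrist_force: [-0.0, -0.5, -2.6]
gripper_width: 0.124
t: 7.55
position: [0.5885, 0.1643, 0.1615]
tcp_rot: [0.002, 0.788, 0.616, 0.001]
wrist_force: [0.5, 0.0, -2.8]
gripper_width: 0.123
t: 7.75
position: [0.5874, 0.1646, 0.1615]
tcp_rot: [0.002, 0.788, 0.616, 0.001]
wrist_force: [0.2, -0.4, -2.8]
gripper_width: 0.129
```

```bash
python3 -m pendant '[[0,[-1,0.25,0],[0,0,0]],[0,[-1,0.25,0],[0,0,0]]]';python3 -m pendant '[[0,[-1,0.25,0],[0,0,0]],[0,[-1,0.25,0],[0,0,0]]]';python3 -m pendant '[[0,[-1,0.25,0],[0,0,0]],[0,[-1,0.25,0],[0,0,0]]]'; python3 -c "
from h import *
o=get_obs();print(o['position'],o['wrist_force'],o['torque'])"
```

```text
t: 7.95
position: [0.5863, 0.1648, 0.1615]
tcp_rot: [0.002, 0.788, 0.616, 0.0]
wrist_force: [0.1, -0.0, -3.7]
gripper_width: 0.128
t: 8.15
position: [0.5851, 0.1651, 0.1615]
tcp_rot: [0.002, 0.788, 0.616, 0.0]
wrist_force: [0.2, -0.0, -3.2]
gripper_width: 0.128
t: 8.35
position: [0.584, 0.1654, 0.1615]
tcp_rot: [0.002, 0.788, 0.616, 0.0]
wrist_force: [-0.2, 0.1, -2.5]
gripper_width: 0.124
[0.58402139 0.16544161 0.16150955] [-0.21628688  0.11415172 -2.53309169] [-0.03552234 -0.02076601  0.00641241]
```

```bash
python3 -m pendant '[[0,[-1,0.25,0],[0,0,0]],[0,[-1,0.25,0],[0,0,0]]]';python3 -m pendant '[[0,[-1,0.25,0],[0,0,0]],[0,[-1,0.25,0],[0,0,0]]]';python3 -m pendant '[[0,[-1,0.25,0],[0,0,0]],[0,[-1,0.25,0],[0,0,0]]]'; python3 -c "
from h import *
s=snap('side','s4');o=get_obs();print(o['position'],o['wrist_force'],o['torque'])
crop('s4',255,140,65,80,9,'cs7')"
```

```text
t: 8.55
position: [0.5829, 0.1657, 0.1615]
tcp_rot: [0.002, 0.788, 0.616, 0.0]
wrist_force: [-0.7, -0.0, -3.3]
gripper_width: 0.12
t: 8.75
position: [0.5818, 0.166, 0.1616]
tcp_rot: [0.002, 0.788, 0.616, 0.0]
wrist_force: [-0.3, 0.9, -3.0]
gripper_width: 0.121
t: 8.95
position: [0.5807, 0.1663, 0.1616]
tcp_rot: [0.001, 0.788, 0.616, 0.0]
wrist_force: [0.5, -0.2, -2.9]
gripper_width: 0.122
[0.5807837  0.16628501 0.16156203] [-0.28076576  0.07185564 -2.31983193] [-0.00503893  0.01011502 -0.04951434]
```

View pics/cs7.png

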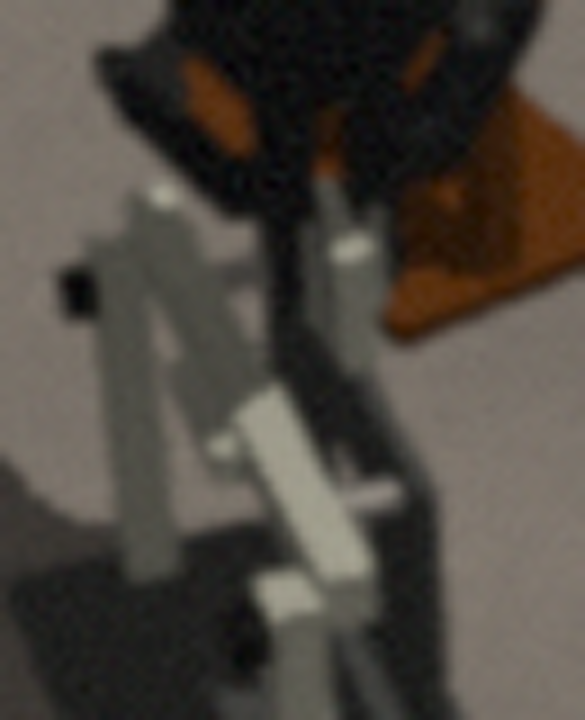

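Side view: the near peg (crop ~345–402, 490) now ends about 28 px short of where its tip was, so about 10 mm has entered the hole. There's no contact force. Continuing inward.

```bash
python3 -m pendant '[[0,[-1,0.25,0],[0,0,0]],[0,[-2,0.5,0],[0,0,0]],[0,[-3,0.75,0],[0,0,0]],[0,[-3,0.75,0],[0,0,0]]]';python3 -m pendant '[[0,[-1,0.25,0],[0,0,0]],[0,[-2,0.5,0],[0,0,0]],[0,[-3,0.75,0],[0,0,0]],[0,[-3,0.75,0],[0,0,0]]]'; python3 -m pendant '[[0,[-1,0.25,0],[0,0,0]],[0,[-2,0.5,0],[0,0,0]],[0,[-3,0.75,0],[0,0,0]],[0,[-3,0.75,0],[0,0,0]]]'; python3 -c "
from h import *
o=get_obs();print(o['position'],o['wrist_force'],o['torque'])"
```

```text
t: 9.4
position: [0.5777, 0.1671, 0.1616]
tcp_rot: [0.002, 0.788, 0.616, 0.001]
wrist_force: [0.6, -0.2, -2.7]
gripper_width: 0.119
t: 9.8
position: [0.5745, 0.1679, 0.1616]
tcp_rot: [0.002, 0.788, 0.616, 0.0]
wrist_force: [0.1, -0.4, -3.0]
gripper_width: 0.126
t: 10.2
position: [0.5714, 0.1687, 0.1616]
tcp_rot: [0.001, 0.788, 0.616, 0.0]
wrist_force: [-0.6, 0.1, -2.9]
gripper_width: 0.123
[0.57140703 0.16867805 0.16163996] [-0.58964484  0.06529944 -2.89051069] [0.00474903 0.00455349 0.03604123]
```

```bash
python3 -m pendant '[[0,[-1,0.25,0],[0,0,0]],[0,[-2,0.5,0],[0,0,0]],[0,[-3,0.75,0],[0,0,0]],[0,[-4,1,0],[0,0,0]],[0,[-4,1,0],[0,0,0]]]';python3 -m pendant '[[0,[-1,0.25,0],[0,0,0]],[0,[-2,0.5,0],[0,0,0]],[0,[-2,0.5,0],[0,0,0]]]'; python3 -m pendant '[[0,[-1,0.25,0],[0,0,0]],[0,[-1,0.25,0],[0,0,0]]]'; python3 -m pendant '[[0,[-1,0.25,0],[0,0,0]],[0,[-1,0.25,0],[0,0,0]]]'; python3 -c "
from h import *
snap('side','s5');crop('s5',255,140,65,80,9,'cs8')
o=get_obs();print(o['position'],o['wrist_force'],o['torque'])"
```

```text
t: 10.7
position: [0.5673, 0.1697, 0.1617]
tcp_rot: [0.001, 0.788, 0.616, 0.0]
wrist_force: [0.5, 0.2, -3.5]
gripper_width: 0.123
t: 11.0
position: [0.5652, 0.1703, 0.1617]
tcp_rot: [0.001, 0.788, 0.616, 0.001]
wrist_force: [-1.0, -0.6, -3.1]
gripper_width: 0.128
t: 11.2
position: [0.5641, 0.1705, 0.1617]
tcp_rot: [0.001, 0.788, 0.616, 0.001]
wrist_force: [0.8, 0.2, -2.3]
gripper_width: 0.126
t: 11.4
position: [0.563, 0.1709, 0.1617]
tcp_rot: [0.001, 0.788, 0.616, 0.0]
wrist_force: [0.3, -0.0, -3.6]
gripper_width: 0.118
[0.56304034 0.17078883 0.16172011] [-0.30437616 -0.3556111  -2.89316282] [-0.01888999 -0.00884714 -0.04078431]
```

View pics/cs8.png

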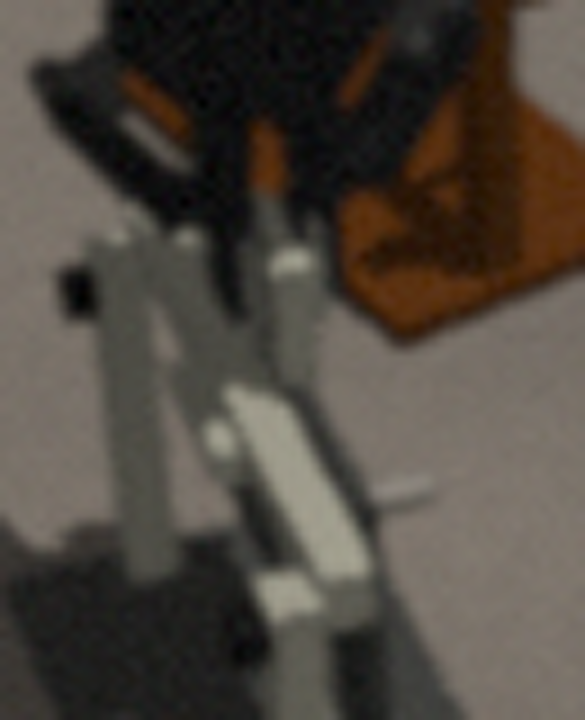

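The near peg now sticks out in front of the plate (crop 370–432, 490), so it is threaded. Easing in until I feel the bar.

```bash
python3 -m pendant '[[0,[-1,0.25,0],[0,0,0]],[0,[-1,0.25,0],[0,0,0]]]';python3 -m pendant '[[0,[-1,0.25,0],[0,0,0]],[0,[-1,0.25,0],[0,0,0]]]'; python3 -m pendant '[[0,[-0.5,0.12,0],[0,0,0]],[0,[-0.5,0.12,0],[0,0,0]]]'
```

```text
t: 11.65
position: [0.5619, 0.1711, 0.1617]
tcp_rot: [0.001, 0.788, 0.616, 0.0]
wrist_force: [0.4, 0.1, -2.4]
gripper_width: 0.129
t: 11.85
position: [0.561, 0.1713, 0.1618]
tcp_rot: [0.002, 0.788, 0.616, 0.001]
wrist_force: [1.1, -0.5, -2.6]
gripper_width: 0.124
t: 12.05
position: [0.5607, 0.1714, 0.1618]
tcp_rot: [0.002, 0.788, 0.616, 0.001]
wrist_force: [4.7, -1.0, -5.0]
gripper_width: 0.123
```

```bash
python3 -m pendant '[[0,[-0.5,0.12,0],[0,0,0]],[0,[-0.5,0.12,0],[0,0,0]]]';python3 -m pendant '[[0,[-0.5,0.12,0],[0,0,0]],[0,[-0.5,0.12,0],[0,0,0]]]'; python3 -m pendant '[[0,[-0.5,0.12,0],[0,0,0]],[0,[-0.5,0.12,0],[0,0,0]]]'
```

```text
t: 12.25
position: [0.5607, 0.1714, 0.1618]
tcp_rot: [0.002, 0.788, 0.616, 0.001]
wrist_force: [6.9, -1.6, -6.4]
gripper_width: 0.123
t: 12.45
position: [0.5606, 0.1714, 0.1618]
tcp_rot: [0.003, 0.788, 0.616, 0.002]
wrist_force: [7.4, -1.9, -5.7]
gripper_width: 0.128
t: 12.65
position: [0.5606, 0.1714, 0.1618]
tcp_rot: [0.003, 0.788, 0.616, 0.002]
wrist_force: [6.8, 0.1, -7.2]
gripper_width: 0.123
```

```bash
python3 -m pendant '[[0,[0.4,-0.1,0],[0,0,0]],[0,[0.4,-0.1,-0.5],[0,0,0]],[0,[0.4,-0.1,-0.5],[0,0,0]]]'; python3 -m pendant '[[0,[0,0,-0.5],[0,0,0]],[0,[0,0,-0.5],[0,0,0]]]'; python3 -m pendant '[[0,[0,0,-0.5],[0,0,0]],[0,[0,0,-0.5],[0,0,0]]]'
```

```text
t: 12.95
position: [0.5609, 0.1713, 0.1613]
tcp_rot: [0.003, 0.788, 0.616, 0.002]
wrist_force: [1.6, -0.7, -2.6]
gripper_width: 0.126
t: 13.15
position: [0.5609, 0.1714, 0.1608]
tcp_rot: [0.003, 0.788, 0.616, 0.002]
wrist_force: [2.3, -0.1, -2.8]
gripper_width: 0.123
t: 13.35
position: [0.5609, 0.1714, 0.1603]
tcp_rot: [0.003, 0.788, 0.616, 0.002]
wrist_force: [1.2, 0.3, -1.8]
gripper_width: 0.125
```

```bash
python3 -m pendant '[[0,[0,0,-0.5],[0,0,0]],[0,[0,0,-0.5],[0,0,0]]]'; python3 -m pendant '[[0,[0,0,-0.5],[0,0,0]],[0,[0,0,-0.5],[0,0,0]]]'; python3 -m pendant '[[0,[0,0,-0.3],[0,0,0]],[0,[0,0,-0.3],[0,0,0]]]'; python3 -c "
from h import *
o=get_obs();print(o['position'],o['wrist_force'],o['torque'])"
```

```text
t: 13.55
position: [0.561, 0.1713, 0.1599]
tcp_rot: [0.003, 0.788, 0.616, 0.002]
wrist_force: [0.5, 0.4, -0.5]
gripper_width: 0.125
t: 13.75
position: [0.561, 0.1714, 0.1598]
tcp_rot: [0.003, 0.788, 0.616, 0.002]
wrist_force: [0.1, -0.3, 4.5]
gripper_width: 0.125
t: 13.95
position: [0.561, 0.1714, 0.1598]
tcp_rot: [0.003, 0.788, 0.616, 0.002]
wrist_force: [-0.4, -1.7, 5.3]
gripper_width: 0.125
[0.56103441 0.17138215 0.15982477] [-0.41111093 -1.66103537  5.33154721] [-0.22431562  0.33299703  0.08766419]
```

```bash
python3 -m pendant '[[6,[0,0,0],[0,0,0]],[14,[0,0,0],[0,0,0]],[18,[0,0,0],[0,0,0]],[22,[0,0,0],[0,0,0]],[30,[0,0,0],[0,0,0]],[40,[0,0,0],[0,0,0]],[40,[0,0,0],[0,0,0]],[40,[0,0,0],[0,0,0]]]' 20; python3 -c "
from h import *
snap('side','s6');crop('s6',240,130,100,100,6,'cs9')
o=get_obs();print(o['position'],o['wrist_force'],o['torque'])"
```

```text
t: 14.75
position: [0.561, 0.1714, 0.1598]
tcp_rot: [0.003, 0.788, 0.616, 0.002]
wrist_force: [0.1, -0.5, -0.1]
gripper_width: 0.402
[0.56102327 0.17137992 0.15984818] [-0.34697979 -0.43085132  0.81121914] [-0.0174757  -0.0391501  -0.07119944]
```

View pics/cs9.png

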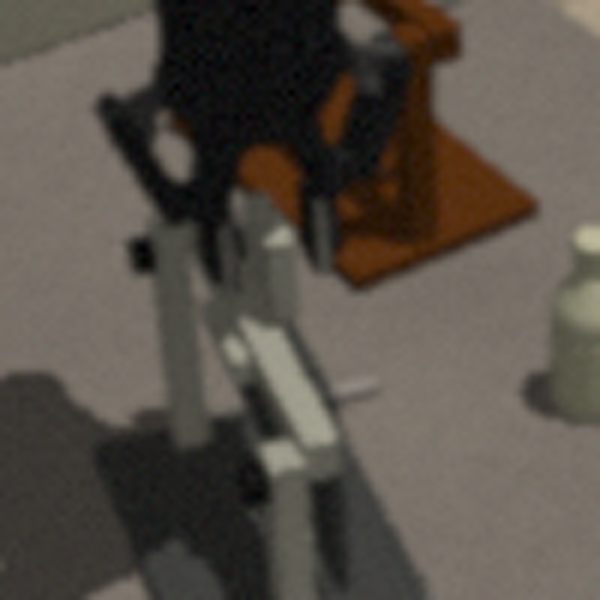

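The plate hangs flat against the bar, the fingers are clear on both sides and the wrist force is about zero. Lifting straight up, then backing away for a clear look.

```bash
python3 -m pendant '[[40,[0,0,10],[0,0,0]],[40,[0,0,25],[0,0,0]],[40,[0,0,50],[0,0,0]],[40,[0,0,80],[0,0,0]],[40,[0,0,120],[0,0,0]],[40,[0,0,150],[0,0,0]],[40,[-40,50,150],[0,0,0]],[40,[-80,100,150],[0,0,0]],[40,[-120,140,150],[0,0,0]],[40,[-160,180,150],[0,0,0]]]'; python3 -m pendant '[[40,[-50,50,0],[0,0,0]],[40,[-80,90,0],[0,0,0]],[40,[-80,130,0],[0,0,0]],[40,[-80,130,0],[0,0,0]],[40,[-80,130,0],[0,0,0]]]'; python3 -c "
from h import *
snap('side','s7');crop('s7',240,130,100,100,6,'cs10');snap('top','t7');crop('t7',200,205,110,70,7,'ct10')
o=get_obs();print(o['t'],o['position'],o['wrist_force'])
for t in('t7','s7'):
  W=cloud(load(t));x,y,z=W[...,0],W[...,1],W[...,2]
  m=(abs(x-.561)<.04)&(abs(y-.171)<.05)&(z>.165)&(z<.22);p=W[m];print(t,m.sum(),np.median(p,0),p[:,2].max(),cv2.minAreaRect((p[:,:2]*1000).astype(np.float32)))
"
```

```text
t: 15.8
position: [0.4282, 0.323, 0.3114]
tcp_rot: [0.003, 0.788, 0.616, 0.003]
wrist_force: [0.5, 1.2, 0.3]
gripper_width: 0.399
t: 16.3
position: [0.3475, 0.4541, 0.3121]
tcp_rot: [0.003, 0.787, 0.617, 0.003]
wrist_force: [1.4, -0.2, 0.2]
gripper_width: 0.4
16.4 [0.34856681 0.45231994 0.31206129] [ 0.17876405 -0.22568303 -0.76204168]
t7 92 [0.55867219 0.16939663 0.18856911] 0.19674089761916072 ((560.4090576171875, 170.09637451171875), (40.193233489990234, 12.726970672607422), 76.41496276855469)
s7 102 [0.55596472 0.16378578 0.1847094 ] 0.19370670635901038 ((558.6207885742188, 171.7235107421875), (42.77372360229492, 11.942093849182129), 77.04182434082031)
```

View pics/cs10.png

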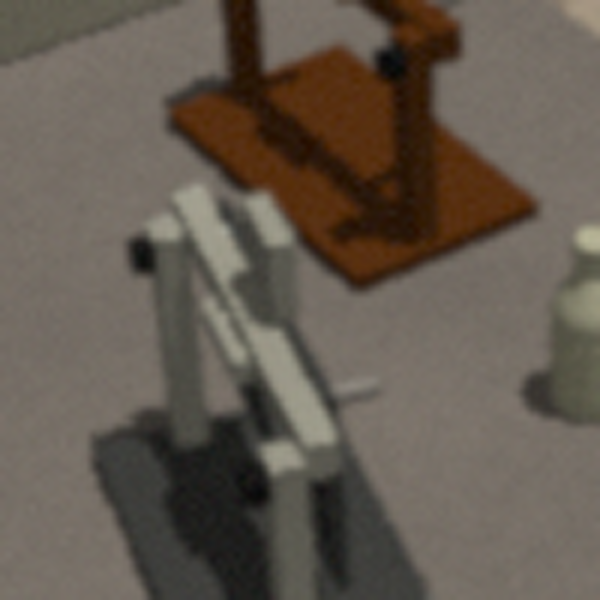

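View pics/ct10.png

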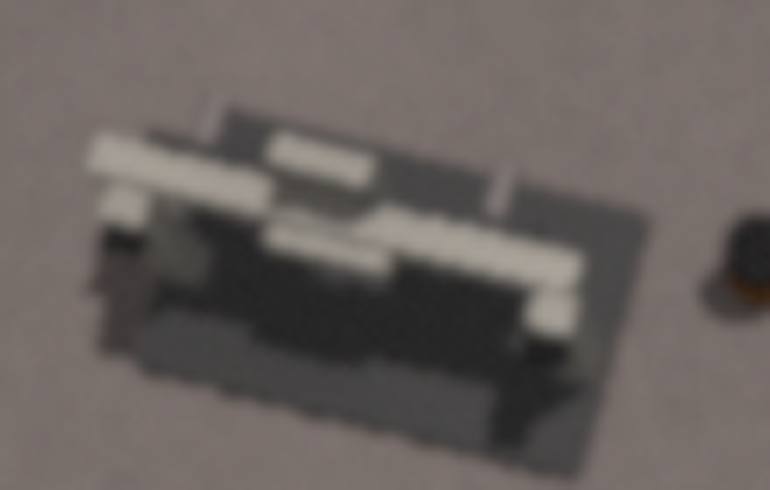

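View pics/s7.png

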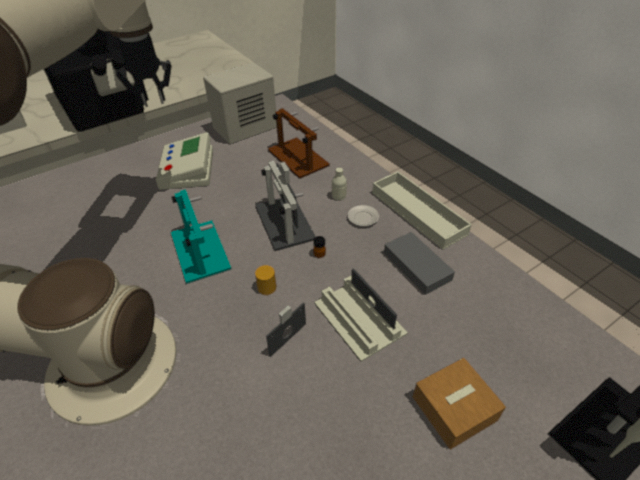

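Both pegs stick out past the plate in the top view (crop 212,118 and 500,190). The block is parallel to the bar, the bystanders are where they were, and the arm is well clear. Handing in.

```bash
python3 -c "
from station import job
print(job.job_done())"
```

```text
the job is handed in; nothing more can be done
None
```

I took the insert from the stand's near groove by its grip block and hung it on the grey holder. Both holes are threaded over the pegs and it was pushed in until it touched the bar. I then lowered it onto the pegs, let go and backed the arm away. The job is handed in at about 16.5 s of the 64 s, with no verdict reported.

- **Forces:** the first try went onto the pegs without catching. The highest wrist readings were about 7 N against the bar and about 5 N (around 8 N with the plate's weight) when setting it down. After release the force on the robot was about zero.
- **Final pictures:** both pegs stick out in front of the plate. The block stands parallel to the bar (about 76–77° in both views, so the plate is square to within about 1°). The bystanders look unmoved, though I judged that by eye.
- **Position:** by feel, the holes hang at about z = 133 mm. The plate was about 0.4 mm off bar contact when I let go.
- **Disagreements:** the side camera was about 1 px (2–3 mm) off the robot's own readings, while the top camera agreed to within 1 mm. My fit of the holder's base was poor at two corners, probably because the pegs and jar hid them, so the bar's sideways offset of about +5 mm is approximate.

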